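# Hold the centre punch on the last hole mark of a sloping stand

## Task

Take the automatic centre punch out of the tool block and set its point on the middle of the cross in the one corner of the ivory stand's sloping face that has not been drilled yet. Hold the punch square to that face and press it lightly, so that its spring nose goes about half-way in but never fully home, or it would fire. Finish while still holding it there, so that I can check the position, and leave the stand, the other tools in the block, the tape measure, the roll of tape and the jar where they are.

Things in the scene. Friction and masses are not known exactly. Their poses are not given: they have to be found in the camera images.
- punch_grip (a point): Where to grip the automatic centre punch: middle of its barrel, a plain steel rod 18 mm in diameter with fine knurled bands, the only all-steel tool in the block. It stands upright in one of the four bores (which varies). The barrel reaches from 48 mm below this point (its shoulder, on the block's top) to 44 mm above. z runs up the axis, away from the point. About 0.14 kg.
- punch_tip (a point): The very point of the punch, on its axis, 100 mm below punch_grip with the nose fully out (less by what it is pushed in). Below the shoulder come a tapered sleeve (24 mm long, 11 mm wide) and the nose, a 5 mm pin that stands 28 mm out of it; both are hidden in the bore at first. z as for punch_grip.
- nose (a joint): How far the spring nose is pushed into the punch, in m: 0 fully out, 0.014 fully home. It starts to move at about 2 N and takes 0.4 N more for each further mm (about 5 N half-way, 7.5 N at the end). The punch fires at the end of the travel.
- cross (a point): Where the point goes: middle of the cross (two thin felt-pen lines, 30 mm long) on the stand's sloping face. x points up the slope, z is square to the face, outwards; the face slopes 16 degrees. It is the high right-hand corner seen from the low edge, 25 mm from both edges; the other three corners have drilled holes 9 mm in diameter.
- stand: Folded display stand of ivory-painted 3 mm steel sheet, 2.4 kg, standing loose on the bench: 173 mm deep (x), 240 mm wide (y), its top face sloping up from 42 mm at the front (-x) to 92 mm at the back (+x). Origin at the middle of its underside.
- rack: Beech tool block fixed on the bench, 64 (x) by 225 (y) by 80 mm high, with four upright bores 13 mm in diameter and 72 mm deep in a row along its y axis, at -82.5, -27.5, 27.5 and 82.5 mm. Origin at the middle of its underside. The punch comes free once raised by 52 mm.
- screwdriver: Screwdriver upright in the tool block, black plastic handle up to 29 mm thick and 90 mm high. Origin on its axis, level with the block's top. Leave it.
- bradawl: Bradawl upright in the tool block, pear-shaped wooden handle up to 33 mm thick and 74 mm high. Origin on its axis, level with the block's top. Leave it.
- nutdriver: Nut driver upright in the tool block, straight red plastic handle 26 mm thick and 80 mm high. Origin on its axis, level with the block's top. Leave it.
- tape_measure: Tape measure standing on the bench, 72 by 40 mm, 70 mm high. Origin at its underside. Leave it.
- tape_roll: Roll of masking tape lying flat, 90 mm in diameter, 25 mm high. Leave it.
- screw_jar: Screw-top glass jar of screws, 70 mm in diameter, 84 mm high. Leave it.
Not all that is in view belongs to the job. Of the things that look like the part that bears punch_grip, the larger one is meant. Leave any grey look-alike of the rack alone.

How it is judged (in metres and radians):
On the way:
1. the punch is drawn out of the tool block, point and all (z of punch_tip in the frame of rack above 0.085 m and contact force between the fingers and punch above 1 N), for 0.2 s.
At the end, for the whole second after the job is handed in: The gripper still holds the punch, clear of the block and at rest; its point is on the cross within 4 mm, its axis is square to the sloping face within 7 degrees, and it is pressed on with 1.5 to 10 N so that the nose is 3 to 11 mm in (distance between punch_tip and cross below 0.004 m and angle between the z axis of punch_grip and the z axis of cross, either way round below 0.12 rad and value of joint nose between 0.003 and 0.011 m and contact force between punch and stand between 1.5 and 10 N and contact force between the fingers and punch above 1 N and contact force between punch and rack below 0.1 N and linear speed of punch below 0.02 m/s); the arm keeps its last pose, push and grip.
It fails at once if the punch's nose is pushed fully home (it fires) (value of joint nose above 0.0128 m).
It fails at once if the stand is shoved (distance of stand from where it was at the start of the episode above 0.015 m).
It fails at once if another tool in the block is disturbed (distance of any of screwdriver, bradawl, nutdriver from where it was at the start of the episode above 0.015 m).
It fails at once if the tape measure, the roll of tape or the jar is knocked about (distance of any of tape_measure, tape_roll, screw_jar from where it was at the start of the episode above 0.02 m).
It also fails if it takes over 42 s, if anything falls off the work surface, if the arm or the gripper's body presses on something with over 40 N, if the wrist force passes 120 N, or if a joint passes its speed limit or range.

## Robot

A 6-joint arm with a two-finger parallel gripper is mounted at the origin on the work surface. World frame = base frame: x ahead of the robot, y to its left, z up, the work surface at z = 0. Lengths are in m, angles in degrees, forces in N, time in s.
With the tool pointing down it reaches from about 0.35 to 0.875 m from the base axis. Payload 4.2 kg.
Tool frame: the origin (TCP) lies midway between the tips of the shut fingers; the grasp point (between the pads) lies 19 mm behind it; z points along the fingers, y is the line along which they close (so a half turn about z gives the same grasp; the last joint's range is limited). The gripper opens to 87 mm and grips with 3 to 60 N. Pads are 19 mm wide; open, the fingers measure 117 mm over their backs; the gripper's body (75 mm by 190 mm) begins 51 mm behind the grasp point.
Start: joints at [85.52, 22.042, 0.453, 0, -68.411, -14.817], TCP at [0.207, 0.59, 0.223] pointing down, gripper open.
Joint ranges: [-179.83, 179.83], [-69.29, 118.12], [-61.27, 80.66], [-181.25, 117.63], [-171.15, -9.14], [-177.46, 177.46]. Speed limits (degrees/s): [159.86, 159.86, 180, 180, 180, 180].

## Interface

Orientations are given as a 3x3 rotation matrix whose columns are the frame's x, y, z axes.
In Python, from station import r, cams gives the robot as it stands.
- The arm moves only by the tool play_rows, never from a script. Its argument "commands" is text: rows parted by semicolons, each of 6 numbers parted by spaces: the shift along the world's x, y, z normalised to -1 to 1, where 1 is 30 mm, then the turn, a rotation vector about the world's x, y, z normalised to -1 to 1, where 1 is 0.15 rad. A call has 1 to 20 rows; each row shifts and turns the commanded pose from where the row before left it; what a row does not reach is not made up. A row lasts 1/10 s, in which the tool goes at most 50 mm and 8.59 degrees, less where a joint would pass 70% of its speed; a pose out of reach is approached as far as the arm can. A call with a number of a shift or a turn outside -1 to 1 is refused whole. A call with a gripper value outside its range is refused whole. "grip" is the finger opening in mm, from 0 to 87, set as the call begins (left out, the last holds). The fingers move at their own pace and stop on an object; the grip force is fixed at half the most. Time passes only in rows, so rows that do not move let the fingers close. It gives the time, the measured TCP pose, the force, the opening and the grip force at its end, in the units of the state.
- r.sense(): the state, without advancing time (a new reading comes with each control period).
- cams.capture(name): name is "scene" or "top" or "wrist"; returns (picture, depth): 420x560x3 uint8, blue, green, red; 420x560 float32, m along the optical axis (not along the pixel's ray), 0 where there is no reading.
- cams.camera_info(name): a dict with "mtx" (3x3 intrinsics, pixels), "R" (3x3) and "t" (3): a world point X has camera coordinates R X + t. Camera axes: x right, y down, z forward; pixel columns grow to the right and rows downward; lengths in m; the calibration is good to about 2 mm. A picture is of the moment at which its call begins: read the wrist's pose just before it. camera_info takes no time and is no camera call; for the wrist camera it gives the pose at the moment of the call.
- r.finish_job(): hands the job in; it is judged then, once.
The state is a dict: "time_s": time; "joints": joint angles; "joint_velocities": joint speeds; "effort": joint torques, N m; "tcp_pos": TCP position; "ee_rot": TCP orientation; "wrist_force": force on the tool from outside, world axes, zero at the start; "moment": the same for the moment, N m; "gripper_width": opening from 0.0 (shut) to 1.0 (fully open); "gripper_force": force on a finger pad.
Only numpy, scipy, OpenCV 4.12 (cv2) and the standard library are available. Lean on these libraries where they do the work, as an engineer would, in place of code of your own. Each camera call takes 0.05 s, during which the arm holds its last target. There are 200 camera calls.

## Working session

There is one attempt and no reset: what is moved stays moved. The work goes in short steps, Python scripts to look and compute and a tool call to move; the robot and the scene stay as the last step left them, time stands still between calls to the robot, and variables do not carry over. Pictures are saved under pics/ and viewed, at most 10 in all, crops included, and the job is handed in when it is done.

Besides the shell and the picture viewer there is one more tool, called as a command line: name --argument value ..., lists and objects as JSON in quotes. play_rows: Moves the arm, as the interface text tells. Scaled input: -1 to 1 covers 30 mm each way for a shift and 0.15 rad each way for a turn. Its arguments: {"type":"object","properties":{"commands":{"type":"string"},"grip":{"type":"number"}},"required":["commands"]}

```bash
ls; mkdir -p pics; cat > h.py <<'E'
import numpy as np, cv2
from station import r, cams
def cap(n):
    i=cams.camera_info(n); p,d=cams.capture(n); np.savez(f'{n}.npz',p=p,d=d,K=np.array(i['mtx']),R=np.array(i['R']),t=np.array(i['t'])); return p,d
def load(n): return np.load(f'{n}.npz')
def pt(c,u,v,z=None):
    K,R,t=c['K'],c['R'],c['t']; d=R.T@np.linalg.solve(K,[u,v,1.]); o=-R.T@t
    if z is not None: return o+d*(z-o[2])/d[2]
    return o+d*c['d'][int(round(v)),int(round(u))]
def cloud(c):
    K,R,t=c['K'],c['R'],c['t']; h,w=c['d'].shape; u,v=np.meshgrid(np.arange(w),np.arange(h))
    q=np.stack([(u-K[0,2])/K[0,0],(v-K[1,2])/K[1,1],np.ones_like(u)],-1)*c['d'][...,None]
    return (q-t)@R
def proj(c,X):
    q=c['R']@np.array(X)+c['t']; q=c['K']@q; return q[:2]/q[2]
E
python3 - <<'E'
from h import *
for n in ['scene','top','wrist']:
    p,d=cap(n); 
    c=load(n); print(n,-c['R'].T@c['t'], c['R'][2],c['K'][0,0])
    cv2.imwrite(f'pics/{n}0.png',p)
print(r.sense())
E
```

```text
pics
scene [1.15896902 0.13586613 0.75665598] [-0.71481895 -0.11218018 -0.6902532 ] 403.0037918973391
top [0.33641205 0.02031815 1.34368578] [ 0.11194483  0.00412035 -0.99370588] 449.66270827740607
wrist [0.28290774 0.56372669 0.38398313] [-0.27952937  0.09558522 -0.95536736] 311.79066915532576
{'time_s': 0.15, 'joints': array([ 8.55210670e+01,  2.20794676e+01,  4.00155229e-01, -1.94586797e-02,
       -6.84111205e+01, -1.48185312e+01]), 'joint_velocities': array([ 0.01515596, -0.24365749,  0.28531782,  0.14486869, -0.01265381,
        0.04357756]), 'effort': array([ 1.03990180e-03, -3.91051805e+01,  1.87587279e+01,  4.22224090e+00,
        1.24159630e-02, -1.36332897e-04]), 'tcp_pos': array([0.20636794, 0.5894866 , 0.22174245]), 'ee_rot': array([[ 9.43774214e-01, -3.30590442e-01, -4.38084526e-04],
       [-3.30590718e-01, -9.43772949e-01, -1.54884912e-03],
       [ 9.85823917e-05,  1.60659054e-03, -9.99998705e-01]]), 'wrist_force': array([-0.35245766,  0.94968779,  0.03207045]), 'moment': array([-0.04201455,  0.01517945,  0.0275763 ]), 'gripper_force': 0.0, 'gripper_width': 1.0016410100088309}
```

View pics/scene0.png

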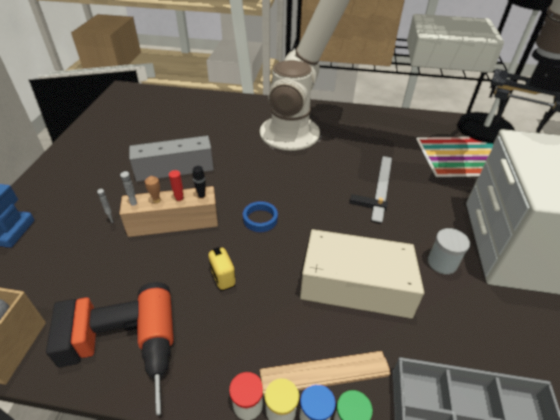

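View pics/top0.png

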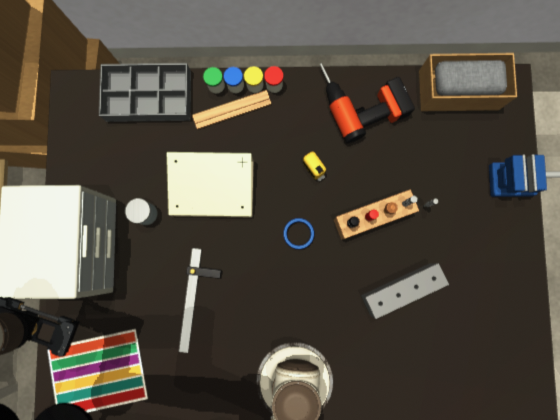

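Scene picture: the all-steel rod in the beech block's end bore is at scene (128,185) and top (411,200). A smaller steel look-alike stands beside the block at scene (106,205), top (433,203). The grey look-alike block is at top (407,290). The cross is at top (243,161), scene (317,268). By the description I choose the one in the block and check it in a crop.

```bash
python3 - <<'E'
from h import *
s=load('scene');t=load('top')
a=cv2.resize(s['p'][150:245,85:235],None,fx=4,fy=4,interpolation=2); b=cv2.resize(t['p'][140:250,325:445],None,fx=4,fy=4,interpolation=2)
W=np.zeros((600,600+0,3),np.uint8); 
W=np.zeros((600,800,3),np.uint8)
a=cv2.resize(a,(400,253)); b=cv2.resize(b,(400,366)); W[:253,:400]=a; W[:366,400:]=b
e=cv2.resize(t['p'][140:230,155:265],(400,327),interpolation=2); f=cv2.resize(s['p'][225:320,295:425],(400,234),interpolation=2)
W[260:260+327,:400]=e; W[366:600,400:]=f
cv2.imwrite('pics/crop.png',W)
C=cloud(t)
# stand plane from top cloud
hsv=cv2.cvtColor(t['p'],cv2.COLOR_BGR2HSV); 
m=np.zeros(C.shape[:2],bool); m[155:215,170:250]=1
P=C[m]; P=P[(P[:,2]>.03)&(P[:,2]<.1)]; A=np.c_[P[:,:2],np.ones(len(P))]
for k in range(3):
    k_,*_=np.linalg.lstsq(A,P[:,2],rcond=None); g=abs(A@k_-P[:,2])<.004; A,P=A[g],P[g]
n=np.array([-k_[0],-k_[1],1]); n/=np.linalg.norm(n); print('top plane',k_,'n',n,np.degrees(np.arccos(n[2])),len(P))
C2=cloud(s); m=np.zeros(C.shape[:2],bool); m[240:290,310:415]=1
P=C2[m]; P=P[(P[:,2]>.03)&(P[:,2]<.1)]; A=np.c_[P[:,:2],np.ones(len(P))]
for k in range(6):
    k2,*_=np.linalg.lstsq(A,P[:,2],rcond=None); g=abs(A@k2-P[:,2])<.006; A,P=A[g],P[g]
print('scene plane',k2,len(P))
print('cross top',pt(t,243,161),'scene',pt(s,317,268))
# rack by colour, block top
for nm,c,(y0,y1,x0,x1) in [('top',t,(185,245,330,425)),('scene',s,(180,240,115,225))]:
    q=cloud(c)[y0:y1,x0:x1]; z=q[...,2]
    g=abs(z-.08)<.006; p2=q[g][:,:2].astype(np.float32); print(nm,cv2.minAreaRect(p2*1000),np.median(z[g]))
for u,v in [(411,200),(433,203),(392,208),(373,215),(353,222)]: print(u,v,pt(t,u,v))
print(pt(s,127,174),pt(s,128,185),pt(s,103,192))
E
```

```text
top plane [ 0.28249148 -0.00698936 -0.08973572] n [-0.2718464   0.00672598  0.96231715] 15.779121234278994 4117
scene plane [ 0.28056762 -0.00496747 -0.09014616] 4206
cross top [0.62654705 0.13918582 0.08485634] scene [0.62664178 0.14431767 0.08638938]
top ((471.14263916015625, -239.50146484375), (63.95889663696289, 225.28623962402344), 19.604557037353516) 0.08072342463708929
scene ((475.265869140625, -239.46173095703125), (68.57809448242188, 225.54873657226562), 19.532634735107422) 0.08005982617102655
411 200 [ 0.49636668 -0.3098285   0.17373229]
433 203 [ 0.49705505 -0.39083011  0.10183929]
392 208 [ 0.47802962 -0.26368506  0.15525049]
373 215 [ 0.45968679 -0.21218022  0.15737808]
353 222 [ 0.44069872 -0.15702098  0.16847101]
[ 0.50234891 -0.31027932  0.17286735] [ 0.50944184 -0.31153268  0.14562789] [ 0.50448969 -0.38730592  0.10768266]
```

View pics/crop.png

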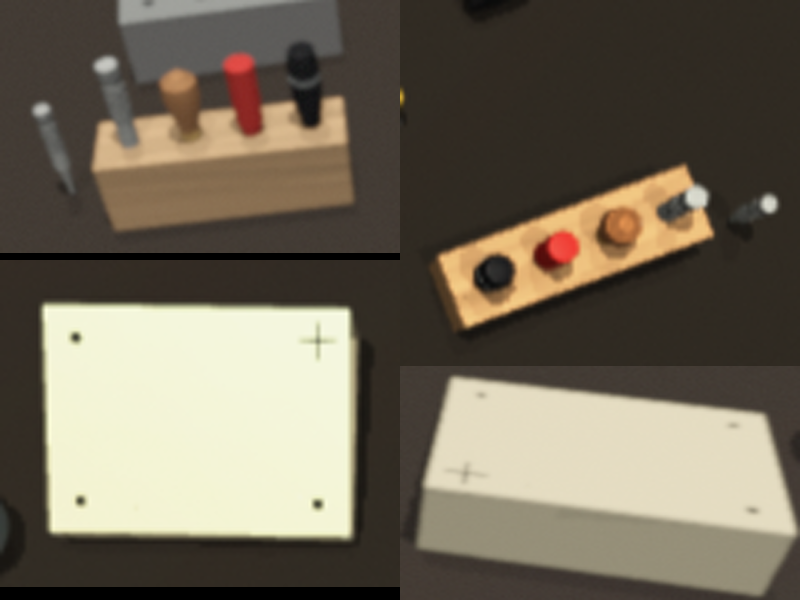

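The crop confirms it: the thicker steel rod is seated in the block's end bore, cap at about top (414,199). The thin pointed one stands free beside the block. The cross is on the corner without a hole. Next I refine the points and check what stands near the path.

```bash
python3 - <<'E'
from h import *
s=load('scene');t=load('top')
def ray(c,u,v):
    d=c['R'].T@np.linalg.solve(c['K'],[u,v,1.]); return -c['R'].T@c['t'], d/np.linalg.norm(d)
def tri(a,b):
    (o1,d1),(o2,d2)=ray(t,*a),ray(s,*b); M=np.c_[d1,-d2]; k=np.linalg.lstsq(M,o2-o1,rcond=None)[0]; p,q=o1+k[0]*d1,o2+k[1]*d2; return (p+q)/2,np.linalg.norm(p-q)
def cap_(c,y0,y1,x0,x1):
    g=c['p'][y0:y1,x0:x1].astype(int); m=(g.min(-1)>150)&(g.max(-1)-g.min(-1)<40)
    n,l,st,ce=cv2.connectedComponentsWithStats(m.astype(np.uint8)); k=1+st[1:,4].argmax(); return ce[k]+[x0,y0],st[k,4]
a=cap_(t,192,208,405,420); b=cap_(s,165,182,120,135); print(a,b,tri(a[0],b[0]), pt(t,*a[0],.172),pt(s,*b[0],.172))
# cross: dark lines on ivory face
def crs(c,y0,y1,x0,x1):
    g=cv2.cvtColor(c['p'],6)[y0:y1,x0:x1].astype(np.float32); d=np.clip(cv2.medianBlur(g,5)-g,0,None) if 0 else np.clip(np.median(g)-g-8,0,None)
    X=np.arange(x0,x1);Y=np.arange(y0,y1); col=d.sum(0);row=d.sum(1); return g.astype(int),X[col.argmax()],Y[row.argmax()],col.astype(int),row.astype(int)
g,u,v,col,row=crs(t,154,169,236,250); print(u,v,col,row)
g,u,v,col,row=crs(s,260,276,309,327); print(u,v);print(g)
C=cloud(t)
q=C[180:305,0:125].reshape(-1,3); q=q[q[:,2]>.15]; print('cab',np.percentile(q,[1,99],axis=0))
q=C[190:235,120:165].reshape(-1,3); q=q[q[:,2]>.05]; print('jar',np.percentile(q,[2,98],axis=0))
E
```

```text
(array([413.5, 198.8]), np.int32(30)) (array([124.20689655, 173.96551724]), np.int32(29)) (array([ 0.50019987, -0.31813267,  0.17003151]), np.float64(0.0011384524750376248)) [ 0.49970619 -0.31701019  0.172     ] [ 0.50241156 -0.31724703  0.172     ]
242 162 [  0   6  25  32  49  76 473  60  45  29  21   3   0   0] [  0   0   0  16  37  39  43 153 358  47  39  39  36  12   0]
316 268
[[219 220 220 219 219 220 220 219 219 219 220 220 219 219 220 220 220 219]
 [220 220 220 220 219 220 219 219 219 219 220 220 219 220 219 220 220 220]
 [220 220 220 220 219 220 219 219 219 219 219 220 220 219 220 220 220 220]
 [219 220 220 219 220 219 218 214 214 218 219 220 219 220 219 220 220 220]
 [220 219 220 219 219 219 213 202 204 214 218 219 219 220 219 220 219 220]
 [218 218 218 218 218 217 208 193 199 213 219 220 219 219 219 220 220 219]
 [214 210 208 209 211 211 202 187 200 213 219 219 219 219 219 219 220 220]
 [209 200 197 198 199 198 190 177 192 206 211 213 216 217 218 219 220 219]
 [214 210 208 206 201 195 178 163 181 194 198 201 205 209 213 217 219 219]
 [219 218 218 217 213 204 183 172 194 204 202 199 197 200 208 215 219 219]
 [219 220 220 219 218 209 190 186 205 215 214 211 209 210 213 218 219 219]
 [220 219 220 220 218 209 191 192 210 218 219 218 218 218 219 219 220 219]
 [219 219 219 219 218 211 198 201 213 218 219 219 219 220 219 220 220 220]
 [214 216 218 218 218 215 212 213 217 219 219 219 219 220 220 219 220 220]
 [200 205 207 209 211 212 213 215 216 218 218 218 219 219 219 219 219 220]
 [175 180 183 186 190 195 200 202 205 208 210 212 213 215 216 217 218 218]]
cab [[0.25754359 0.51823133 0.15348045]
 [0.53154843 0.72142159 0.31975434]]
jar [[0.45272519 0.40291831 0.05496362]
 [0.51788766 0.46745127 0.09272836]]
```

play_rows --commands "0 0 1 0 0 0;0 0 1 0 0 0;0.2 -1 0 0 0 0;0.2 -1 0 0 0 0;0.2 -1 0 0 0 0;0.2 -1 0 0 0 0;0.2 -1 0 0 0 0;0.2 -1 0 0 0 0;0.2 -1 0 0 0 0;0.57 -0.93 0 0 0 -0.5;0.57 -0.93 0 0 0 -0.5;0.57 -0.93 0 0 0 -0.5;0.57 -0.93 0 0 0 -0.5;0.57 -0.93 0 0 0 -0.5;0.57 -0.93 0 0 0 -0.5;0.57 -0.93 0 0 0 -0.5;0.57 -0.93 0 0 0 -0.5;0.57 -0.93 0 0 0 -0.5;0.57 -0.93 0 0 0 -0.5" --grip 60

```text
time_s: 2.05
tcp_pos: [0.4198, 0.0995, 0.2825]
ee_rot: [[0.463, -0.887, -0.0], [-0.887, -0.463, 0.0], [-0.0, -0.0, -1.0]]
wrist_force: [1.6, 0.1, 0.4]
gripper_width: 0.688
gripper_force: 0.0
```

play_rows --commands "0.19 -1 0 0 0 -0.475;0.19 -1 0 0 0 -0.475;0.19 -1 0 0 0 0;0.19 -1 0 0 0 0;0.19 -1 0 0 0 0;0.19 -1 0 0 0 0;0.19 -1 0 0 0 0;0.19 -1 0 0 0 0;0.19 -1 0 0 0 0;0.19 -1 0 0 0 0;0.19 -1 0 0 0 0;0.19 -1 0 0 0 0;0.19 -1 0 0 0 0;0.19 -0.95 0 0 0 0;0 0 0 0 0 0;0 0 0 0 0 0"

```text
time_s: 3.65
tcp_pos: [0.4989, -0.3178, 0.2817]
ee_rot: [[0.334, -0.943, -0.001], [-0.943, -0.334, 0.001], [-0.001, 0.001, -1.0]]
wrist_force: [0.5, -0.5, -0.6]
gripper_width: 0.691
gripper_force: 0.0
```

```bash
python3 - <<'E'
from h import *
s=r.sense(); print(s['time_s'],s['joints'].round(1),s['tcp_pos'],s['ee_rot'].round(4))
p,d=cap('wrist'); c=load('wrist'); cv2.imwrite('pics/w1.png',p)
print(-c['R'].T@c['t'],proj(c,[.5,-.3175,.172]),proj(c,[.5,-.3175,.08]),proj(c,s['tcp_pos']))
E
```

```text
3.65 [-16.8  16.9   1.3  -0.  -74.6  36.3] [ 0.4989038  -0.31782859  0.28167723] [[ 3.337e-01 -9.427e-01 -1.500e-03]
 [-9.427e-01 -3.337e-01  9.000e-04]
 [-1.300e-03  1.100e-03 -1.000e+00]]
[ 0.52598615 -0.39372585  0.44395646] [281.0081051  203.02448715] [281.24683933 181.09806338] [282.40956117 257.40125686]
```

View pics/w1.png

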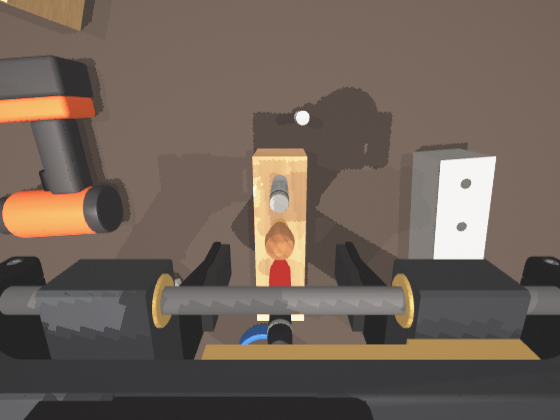

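Cap appears at (279,202) in the wrist view against a predicted (281,203), so I descend and grip.

play_rows --commands "0.03 0 -1 0 0 0;0 0 -1 0 0 0;0 0 -1 0 0 0;0 0 -1 0 0 0;0 0 -0.8 0 0 0;0 0 -0.6 0 0 0;0 0 -0.3 0 0 0;0 0 0 0 0 0;0 0 0 0 0 0"

```text
time_s: 4.6
tcp_pos: [0.5009, -0.3175, 0.1127]
ee_rot: [[0.336, -0.942, 0.002], [-0.942, -0.336, -0.001], [0.001, -0.001, -1.0]]
wrist_force: [0.8, -0.4, -0.2]
gripper_width: 0.69
gripper_force: 0.0
```

play_rows --commands "0 0 0 0 0 0;0 0 0 0 0 0;0 0 0 0 0 0;0 0 0 0 0 0;0 0 0 0 0 0;0 0 0 0 0 0;0 0 0 0 0 0;0 0 0 0 0 0" --grip 0

```text
time_s: 5.4
tcp_pos: [0.501, -0.3176, 0.1116]
ee_rot: [[0.335, -0.942, 0.002], [-0.942, -0.335, -0.0], [0.001, -0.002, -1.0]]
wrist_force: [2.7, 1.5, -1.5]
gripper_width: 0.199
gripper_force: 30.0
```

play_rows --commands "0 0 0.3 0 0 0;0 0 0.6 0 0 0;0 0 0.6 0 0 0;0 0 0.6 0 0 0;0 0 0.6 0 0 0;0 0 0.6 0 0 0;0 0 0.6 0 0 0;0 0 0.6 0 0 0;0 0 0.6 0 0 0;0 0 0.6 0 0 0;0 0 0.3 0 0 0;0 0 0 0 0 0;0 0 0 0 0 0;0 0 0 0 0 0"

```text
time_s: 6.8
tcp_pos: [0.4995, -0.3173, 0.2902]
ee_rot: [[0.335, -0.942, -0.003], [-0.942, -0.335, 0.001], [-0.002, 0.002, -1.0]]
wrist_force: [-0.3, 0.3, -1.8]
gripper_width: 0.202
gripper_force: 30.0
```

```bash
python3 - <<'E'
from h import *
s=r.sense(); print(s['time_s'],s['tcp_pos'],s['wrist_force'],s['gripper_width'])
c=load('top'); sc=load('scene')
for n,cc,uv in [('t',c,(242.0,161.7)),('s',sc,(316.0,268.1))]:
    k=np.array([.2825,-.007,-.0897]) if n=='t' else np.array([.2806,-.005,-.0901])
    z=.086
    for _ in range(20): p=pt(cc,*uv,z); z=k@[p[0],p[1],1]
    print(n,p)
p,d=cap('scene'); cv2.imwrite('pics/s2.png',p)
E
```

```text
6.8 [ 0.49950567 -0.31730944  0.29020309] [-0.34903228  0.32379179 -1.83506983] 0.20233361553715376
t [0.62435511 0.14196364 0.08568657]
s [0.62606008 0.14229603 0.08486098]
```

play_rows --commands "0.1 0.4 0 0 0 0;0.19 0.8 0 0 0 0;0.19 1 0 0 0 0;0.19 1 0 0 0 0;0.19 1 0 0 0 0;0.19 1 0 0 0 0;0.19 1 0 0 -0.2 0;0.19 1 0 0 -0.2 0;0.19 1 0 0 -0.2 0;0.19 1 0 -0.02 -0.2 0;0.19 1 0 -0.02 -0.2 0;0.19 1 0 0 -0.2 0;0.19 1 0 0 -0.2 0;0.19 1 0 0 -0.2 0;0.19 1 0 0 -0.16 0;0.19 0.8 0 0 -0.1 0;0.19 0.3 0 0 0 0;0.07 0 0 0 0 0;0 0 0 0 0 0"

```text
time_s: 8.75
tcp_pos: [0.5964, 0.1411, 0.2912]
ee_rot: [[0.321, -0.907, 0.274], [-0.942, -0.335, -0.006], [0.098, -0.256, -0.962]]
wrist_force: [0.4, -0.2, -0.6]
gripper_width: 0.199
gripper_force: 30.0
```

play_rows --commands "0 0 -0.5 0 0 0;0 0 -0.8 0 0 0;0 0 -0.8 0 0 0;0 0 -0.5 0 0 0;0 0 -0.1 0 0 0;0 0 0 0 0 0;0 0 0 0 0 0;0 0 0 0 0 0;0 0 0 0 0 0"

```text
time_s: 9.65
tcp_pos: [0.5969, 0.1415, 0.2116]
ee_rot: [[0.321, -0.906, 0.277], [-0.942, -0.335, -0.005], [0.097, -0.259, -0.961]]
wrist_force: [0.2, 0.5, -1.1]
gripper_width: 0.2
gripper_force: 30.0
```

```bash
python3 - <<'E'
from h import *
s=r.sense(); print(s['time_s'],s['tcp_pos'],s['ee_rot'].round(4).tolist(),s['wrist_force'])
tip=s['tcp_pos']+.083*s['ee_rot'][:,2]; print('tip pred',tip)
im=[]
for n in ['scene','top','wrist']:
    p,d=cap(n); c=load(n); a=proj(c,tip); b=proj(c,[.625,.142,.0853]); top=proj(c,s['tcp_pos']-.061*s['ee_rot'][:,2]); print(n,a,b,top)
    if n!='wrist':
        x,y=a.astype(int); q=p[y-50:y+40,x-45:x+45]; print(n,'origin',x-45,y-50); im.append(cv2.resize(q,(400,400),interpolation=2))
    else: q=p[90:370,140:420]; im.append(cv2.resize(q,(400,400)))
cv2.imwrite('pics/h1.png',np.vstack([np.hstack(im[:2])])); cv2.imwrite('pics/w2.png',p)
E
```

```text
9.65 [0.59689031 0.14153839 0.21158204] [[0.3209, -0.9057, 0.2769], [-0.9421, -0.3353, -0.0051], [0.0975, -0.2592, -0.9609]] [ 0.22028047  0.46777032 -1.13784016]
tip pred [0.61987101 0.14111462 0.13182799]
scene [317.63732373 251.20796357] [315.92366178 267.55284024] [326.3865319  186.65187174]
scene origin 272 201
top [240.68497917 159.54759666] [242.0002005 161.5087154] [234.72074407 162.64337086]
top origin 195 109
wrist [282.0180922  212.40733785] [289.35911474 201.27344558] [281.87122979 328.5956587 ]
```

View pics/h1.png

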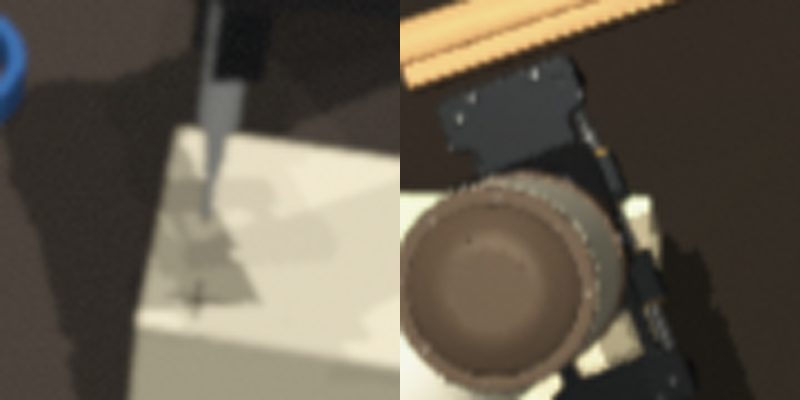

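View pics/w2.png

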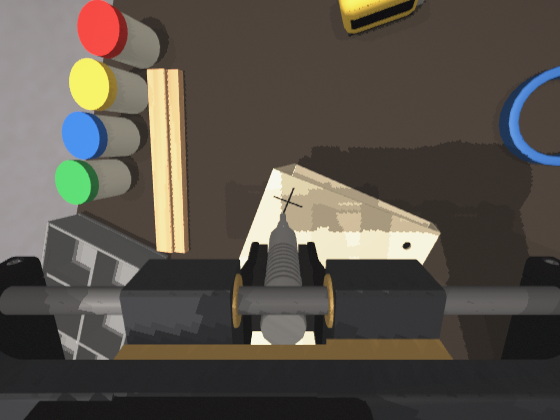

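Scene crop shows the punch tip at about (318.6,251) and the wrist view at about (283,213), each within 1 px of my prediction. The wrist view has the cross at (289,201), also as predicted. I go closer.

play_rows --commands "0.03 0.03 -0.3 0 0 0;0.03 0 -0.4 0 0 0;0 0 -0.3 0 0 0;0 0 -0.15 0 0 0;0 0 0 0 0 0;0 0 0 0 0 0;0 0 0 0 0 0;0 0 0 0 0 0"

```text
time_s: 10.6
tcp_pos: [0.5986, 0.1424, 0.1766]
ee_rot: [[0.321, -0.906, 0.276], [-0.942, -0.335, -0.005], [0.098, -0.258, -0.961]]
wrist_force: [0.2, -0.0, -1.3]
gripper_width: 0.197
gripper_force: 30.0
```

```bash
python3 - <<'E'
from h import *
s=r.sense(); print(s['time_s'],s['tcp_pos'],s['ee_rot'][:,2].round(4),s['wrist_force'])
tip=s['tcp_pos']+.083*s['ee_rot'][:,2]; print('tip pred',tip)
im=[]
for n in ['scene','wrist']:
    p,d=cap(n); c=load(n); a=proj(c,tip); b=proj(c,[.625,.142,.0853]); print(n,a,b)
    x,y=a.astype(int); q=p[y-25:y+25,x-25:x+25]; print(n,'origin',x-25,y-25); im.append(cv2.resize(q,(400,400),interpolation=2))
cv2.imwrite('pics/h2.png',np.hstack(im))
E
```

```text
10.6 [0.59857223 0.14240629 0.17659443] [ 0.2763 -0.0055 -0.9611] [ 0.21225201 -0.02411616 -1.27629342]
tip pred [0.62150194 0.14195128 0.09682588]
scene [316.51810625 262.78707144] [315.92366178 267.55284024]
scene origin 291 237
wrist [282.39542491 212.34436224] [282.15621526 208.06467272]
wrist origin 257 187
```

View pics/h2.png

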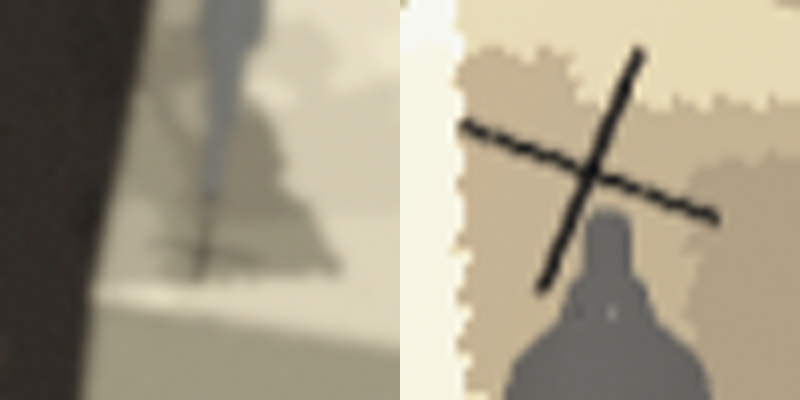

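In the wrist crop the cross is at about (281.0,208.5) and the tip at (283.1,212.7). The tip therefore needs about 1.3 mm towards -u (mostly +x). I correct while approaching along the normal.

play_rows --commands "0.05 0.01 -0.1 0 0 0;0.05 0 -0.1 0 0 0;0.03 0 -0.1 0 0 0;0.01 0 -0.05 0 0 0;0 0 0 0 0 0;0 0 0 0 0 0;0 0 0 0 0 0"

```text
time_s: 11.4
tcp_pos: [0.6026, 0.1426, 0.1657]
ee_rot: [[0.321, -0.906, 0.276], [-0.942, -0.336, -0.006], [0.098, -0.258, -0.961]]
wrist_force: [-0.8, -0.1, -1.3]
gripper_width: 0.196
gripper_force: 30.0
```

play_rows --commands "0.018 0 -0.064 0 0 0;0.018 0 -0.064 0 0 0;0 0 0 0 0 0;0 0 0 0 0 0;0 0 0 0 0 0"

```text
time_s: 11.9
tcp_pos: [0.6038, 0.1427, 0.1622]
ee_rot: [[0.321, -0.906, 0.276], [-0.942, -0.336, -0.006], [0.098, -0.258, -0.961]]
wrist_force: [-1.1, 0.4, 1.4]
gripper_width: 0.199
gripper_force: 30.0
```

```bash
python3 - <<'E'
from h import *
s=r.sense(); print(s['time_s'],s['tcp_pos'],s['ee_rot'][:,2].round(4),s['wrist_force'],s['moment'])
tip=s['tcp_pos']+.083*s['ee_rot'][:,2]; print('tip pred',tip)
im=[]
for n in ['scene','wrist']:
    p,d=cap(n); c=load(n); a=proj(c,tip); b=proj(c,[.625,.142,.0853]); print(n,a,b)
    x,y=a.astype(int); q=p[y-25:y+25,x-25:x+25]; print(n,'origin',x-25,y-25); im.append(cv2.resize(q,(400,400),interpolation=2))
cv2.imwrite('pics/h3.png',np.hstack(im))
E
```

```text
11.9 [0.60384739 0.14272306 0.16215391] [ 0.2762 -0.0056 -0.9611] [-1.14858244  0.3734019   1.36985082] [0.14830868 0.57831381 0.01185787]
tip pred [0.62677212 0.14226191 0.08238397]
scene [315.85363036 269.09811931] [315.92366178 267.55284024]
scene origin 290 244
wrist [282.48319655 212.35708986] [283.6327785  213.65259249]
wrist origin 257 187
```

View pics/h3.png

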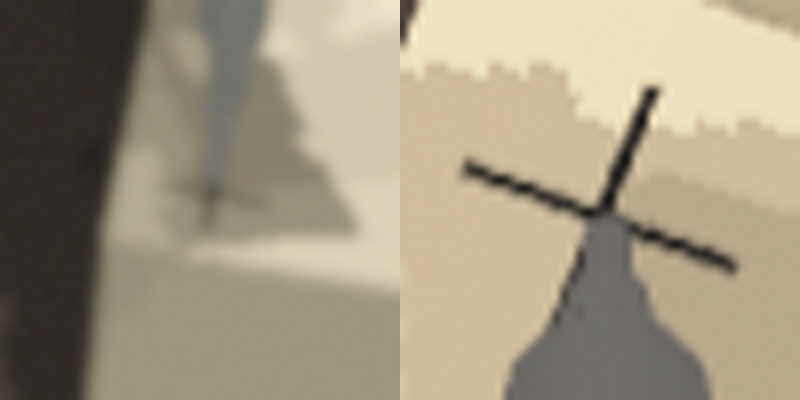

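The wrist crop shows the tip on the cross centre, and contact is about 2.8 N. I press on about 4.5 mm.

play_rows --commands "0.014 0 -0.05 0 0 0;0.014 0 -0.05 0 0 0;0.013 0 -0.044 0 0 0;0 0 0 0 0 0;0 0 0 0 0 0;0 0 0 0 0 0;0 0 0 0 0 0;0 0 0 0 0 0"

```text
time_s: 12.8
tcp_pos: [0.6051, 0.1427, 0.1576]
ee_rot: [[0.321, -0.906, 0.276], [-0.942, -0.336, -0.006], [0.098, -0.258, -0.961]]
wrist_force: [-0.8, -0.6, 4.0]
gripper_width: 0.197
gripper_force: 30.0
```

```bash
python3 - <<'E'
from h import *
S=[]
im=[]
for n in ['scene','wrist']:
    s=r.sense(); S.append(s['wrist_force']); p,d=cap(n); c=load(n); b=proj(c,[.625,.142,.0853]).astype(int); x,y=b
    q=p[y-25:y+25,x-25:x+25]; im.append(cv2.resize(q,(400,400),interpolation=2))
for i in range(4): S.append(r.sense()['wrist_force']); cams.capture('top')
s=r.sense(); print(s['time_s'],s['tcp_pos'],s['ee_rot'][:,2].round(4),np.mean(S,0),np.std(S,0),s['joint_velocities'].round(2))
tip=s['tcp_pos']+.083*s['ee_rot'][:,2]; n=np.array([-.273,.006,.962]); print('push mm',-1000*(tip-[.625,.142,.0853])@n)
cv2.imwrite('pics/h4.png',np.hstack(im))
E
```

```text
13.1 [0.60497198 0.14269166 0.15755469] [ 0.2758 -0.0057 -0.9612] [-0.49718135  0.30060302  3.82781384] [0.47205363 0.46937229 0.5487145 ] [-0.05 -0.04 -0.    0.03  0.05 -0.04]
push mm 8.019203606789533
```

View pics/h4.png

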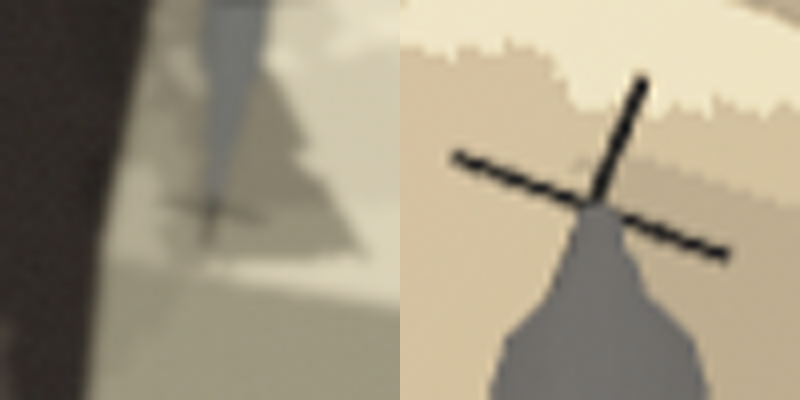

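The tip sits on the cross centre, pressed with about 5.2 N, which puts the nose roughly 7–8 mm in. I hand it in.

```bash
python3 -c "
from station import r
print(r.finish_job())"
```

```text
the job is handed in; nothing more can be done
None
```

The job is handed in with the gripper still holding the punch square to the sloping face. By my measurements its point is within about 1 mm of the cross centre, pressed with about 5 N, so the nose is about 7–8 mm in (14 mm would fire it). I steered clear of the other items but took no last picture of them, and the hand-in gave no verdict.

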